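# Book the returned punch set in at the tool crib counter

### The arm

A 6-joint arm with a two-finger parallel gripper is mounted at the origin on the work surface. World frame = base frame: x ahead of the robot, y to its left, z up, the work surface at z = 0. Lengths are in m, angles in rad, forces in N, time in s.
With the tool pointing down it reaches from about 0.25 to 0.725 m from the base axis. Payload 9.7 kg.
Tool frame: the origin (TCP) lies midway between the tips of the shut fingers; the grasp point (between the pads) lies 19 mm behind it; z points along the fingers, y is the direction in which the jaws open and shut (so a half turn about z gives the same grasp; the last joint's range is limited). The gripper opens to 85 mm and grips with 20 to 120 N. Pads are 22 mm wide; open, the fingers measure 114 mm over their backs; the gripper's body (76 mm by 85 mm) begins 54 mm behind the grasp point. The pads swing forward as they close: fully open they stand 13 mm farther back than shut.
Start: joints at [-1.254, 0.087, 0.176, 1.66, 0, 1.571], TCP at [0.171, -0.523, 0.231] pointing down, gripper open.
Joint ranges: [-3.13, 3.13], [-0.85, 1.81], [-1.15, 1.24], [-2.2, 2.28], [-1.44, 1.52], [-3.14, 3.14]. Speed limits (rad/s): [2.22, 2.22, 2.57, 3.14, 3.14, 3.14].

### API

Orientations are given as a unit quaternion [x, y, z, w].
In Python, from workcell import robot, viewer, hand_in gives the robot as it stands.
- The arm moves only by the tool move_arm, never from a script. Its argument "steps" is a list of rows, each a list of 7 numbers: the shift along the tool's x, y, z in cm, then the turn, a rotation vector about the tool's x, y, z in rad, then the finger opening in cm, from 0 to 8.54. A call has 1 to 10 rows; each row is the pose to reach, as a shift and turn from the pose commanded when the call began, along the tool's axes at that moment; what a row does not reach only later rows make up. A row lasts 1/12 s, in which the tool goes at most 41.7 mm and 7.16 degrees, less where a joint would pass 70% of its speed; a pose out of reach is approached as far as the arm can. A call with a gripper value outside its range is refused whole. The fingers move at their own pace and stop on an object; "grip_force" is the grip in N (left out, the last holds). Time passes only in rows, so rows that repeat a pose let the fingers close. It gives the time, the measured TCP pose, the force and the opening at its end, in the units of the state.
- robot.read_state(): the state, without advancing time (a new reading comes with each control period).
- viewer.snapshot(name): name is "scene" or "top"; returns a dict with "img" (400x640x3 uint8, red, green, blue), "depth" (400x640 float32, m along the optical axis (not along the pixel's ray), 0 where there is no reading), "fovy" (degrees; the focal length in pixels is half the picture's height over the tangent of half this angle, whatever the lens; pixels are square), "cx", "cy" (the principal point, pixels), "xyz" and "orientation" of the camera in the world. Camera axes: x right, y down, z forward; pixel columns grow to the right and rows downward; lengths in m; the calibration is good to about 2 mm. A picture is of the moment at which its call begins.
- hand_in(): hands the job in, once; it reports no verdict.
Trained networks look in a picture, given as the dict that the camera call returned (one of the last four; its "shot" number tells which), for a name from the list of things; names that differ only in an ending like _2 or _b are one class to them, and where a whole thing is asked for, a point or a joint stands for the part that bears it (a point fixed in the world has none). Each returns a list of dicts, best first, with "confidence" (0 to 1); they miss things now and then, are a little off and sometimes report something else, mostly with a low value. They report only what shows in the picture. A call takes as long as a camera call. They do not tell look-alikes from the thing itself.
- viewer.trace(label, picture): "region" (400x640 bool, what is visible of it) and "extent" ([left, top, right, bottom] in pixels, round what is visible of it).
- viewer.place_of(label, picture): "location" ([column, row] in pixels: a listed point, or the origin of a listed thing).
The state is a dict: "clock": time; "joint_pos": joint angles; "joint_velocities": joint speeds; "joint_torque": joint torques, N m; "eef_pos": TCP position; "ee_rot": TCP orientation; "force": force on the tool from outside, world axes, zero at the start; "ft_torque": the same for the moment, N m; "opening": finger opening in m.
Only numpy, scipy, OpenCV 4.12 (cv2) and the standard library are available. Lean on these libraries where they do the work, as an engineer would, in place of code of your own. Each camera call takes 0.05 s, during which the arm holds its last target.

### The job

Book three returned tools in, in this order: the die bushing (the ring), then the stepped punch that stands on a wide head, then the flat key plate. For each one, lightly press down the steel key in front of it, on the robot's side of the same stand, with the fingertips: clearly past half of its short travel, where it stays by itself, without driving it hard onto its stop. Leave the key of the plain straight punch up, do not lift, carry or knock any tool or anything else on the counter, and finish clear of everything.

Things in the scene. Friction and masses are not known exactly. Their poses are not given: they have to be found in the camera images.
- key_bushing_top (a point): centre of the top of the steel cap of the key in front of the die bushing: 34 (x) by 44 (y) mm, 48 mm above the counter when fully up; moves with the cap. The cap is cushioned on the sliding key, 2.5 N per mm: it yields 1.4 mm before the key slides, and up to 9 mm if pushed on at the stop. x axis towards the tool (seat centre 68 mm on), z up. All four look alike.
- key_bushing (a joint): how far the sliding key (without its cap's cushion) of the die bushing is down, in m: 0 fully up, 0.014 on its stop; it starts somewhere from 0 to 0.002. It slides straight down against a steady 3.5 N or so (no spring) and stays where it is left; it counts as booked in from 0.007 down, and as untouched below 0.004.
- stand_bushing: fixed grey check-in stand holding the die bushing: a block 130 x 80 x 24 mm, origin at the centre of its underside; its key is centred 36 mm along its -x (robot side), its square tool seat (rim 4 mm high, 52 mm inside) 32 mm along +x, floor 24 mm above the counter.
- key_headed_top (a point): centre of the top of the steel cap of the key in front of the headed punch: 34 (x) by 44 (y) mm, 48 mm above the counter when fully up; moves with the cap. The cap is cushioned on the sliding key, 2.5 N per mm: it yields 1.4 mm before the key slides, and up to 9 mm if pushed on at the stop. x axis towards the tool (seat centre 68 mm on), z up. All four look alike.
- key_headed (a joint): how far the sliding key (without its cap's cushion) of the headed punch is down, in m: 0 fully up, 0.014 on its stop; it starts somewhere from 0 to 0.002. It slides straight down against a steady 3.5 N or so (no spring) and stays where it is left; it counts as booked in from 0.007 down, and as untouched below 0.004.
- stand_headed: fixed grey check-in stand holding the headed punch: a block 130 x 80 x 24 mm, origin at the centre of its underside; its key is centred 36 mm along its -x (robot side), its square tool seat (rim 4 mm high, 52 mm inside) 32 mm along +x, floor 24 mm above the counter.
- key_plate_top (a point): centre of the top of the steel cap of the key in front of the flat key plate: 34 (x) by 44 (y) mm, 48 mm above the counter when fully up; moves with the cap. The cap is cushioned on the sliding key, 2.5 N per mm: it yields 1.4 mm before the key slides, and up to 9 mm if pushed on at the stop. x axis towards the tool (seat centre 68 mm on), z up. All four look alike.
- key_plate (a joint): how far the sliding key (without its cap's cushion) of the flat key plate is down, in m: 0 fully up, 0.014 on its stop; it starts somewhere from 0 to 0.002. It slides straight down against a steady 3.5 N or so (no spring) and stays where it is left; it counts as booked in from 0.007 down, and as untouched below 0.004.
- stand_plate: fixed grey check-in stand holding the flat key plate: a block 130 x 80 x 24 mm, origin at the centre of its underside; its key is centred 36 mm along its -x (robot side), its square tool seat (rim 4 mm high, 52 mm inside) 32 mm along +x, floor 24 mm above the counter.
- key_straight_top (a point): centre of the top of the steel cap of the key in front of the plain straight punch: 34 (x) by 44 (y) mm, 48 mm above the counter when fully up; moves with the cap. The cap is cushioned on the sliding key, 2.5 N per mm: it yields 1.4 mm before the key slides, and up to 9 mm if pushed on at the stop. x axis towards the tool (seat centre 68 mm on), z up. All four look alike.
- key_straight (a joint): how far the sliding key (without its cap's cushion) of the plain straight punch is down, in m: 0 fully up, 0.014 on its stop; it starts somewhere from 0 to 0.002. It slides straight down against a steady 3.5 N or so (no spring) and stays where it is left; it counts as booked in from 0.007 down, and as untouched below 0.004.
- stand_straight: fixed grey check-in stand holding the plain straight punch: a block 130 x 80 x 24 mm, origin at the centre of its underside; its key is centred 36 mm along its -x (robot side), its square tool seat (rim 4 mm high, 52 mm inside) 32 mm along +x, floor 24 mm above the counter.
- die_bushing_mid (a point): centre of the loose white acetal die bushing: a ring 42 mm across with a 20 mm bore, 24 mm high, standing in its seat (point 36 mm above the counter).
- headed_punch_mid (a point): mid-height point of the loose headed punch (gold-tinted): a stepped punch, 50 mm tall, standing on its round head 31 mm across and 9 mm thick, shank 20 mm, then a 12 mm nose on top (point 49 mm above the counter).
- flat_plate_mid (a point): centre of the loose blued steel key plate lying flat in its seat: 44 x 30 x 8 mm, with an open slot in one end (point 28 mm above the counter).
- straight_punch_mid (a point): mid-height point of the loose plain straight punch (dull grey carbide): an upright rod 15 mm across without head or step, 50 mm tall (point 49 mm above the counter).
- brush: bystander, loose: small bench brush, 130 mm long, lying on the counter, origin at its underside.
- oil_bottle: bystander, loose: small grey bottle, 38 mm across, 90 mm tall, origin at its foot.
- gauge_box: bystander, loose: closed wooden gauge box, 60 x 100 x 22 mm, origin under its centre.
- v_block: bystander, loose: steel V-block, 50 x 45 x 37 mm, origin under its centre.
- ring_gauge: bystander, loose: steel ring gauge, 64 mm across, 16 mm high, origin under its centre.
- wrench: bystander, loose: steel wrench, 160 mm long, lying on the counter, origin at its underside.
- bin_tilt (a joint): tilt in rad of the bystander parts bin, an open steel bin 140 x 140 x 60 mm slung on pivots in a fixed stand at the right of the counter (170 mm wide, about 90 mm tall); 0 hanging level.
- bin_stand: the fixed stand of the tilting bin, 160 x 170 mm, origin under its centre.
Things that resemble listed ones, but are neither listed nor needed, are in the scene too. What is shaped like the stand_plate but red is not meant.

How it is judged:
By the outcome, as a careful person would: the job done as asked, in the order asked, and still so for the second after the job is handed in, with the robot touching nothing.
It also fails if it takes over 46 s, if anything falls off the work surface, if the arm or the gripper's body presses on something with over 40 N, if the wrist force passes 120 N, or if a joint passes its speed limit or range.

## Working session

There is one attempt and no reset: what is moved stays moved. The work goes in short steps, Python scripts to look and compute and a tool call to move; the robot and the scene stay as the last step left them, time stands still between calls to the robot, and variables do not carry over. Pictures are saved under pics/ and viewed, and the job is handed in when it is done.

Besides the shell and the picture viewer there is one more tool, called after "Emit:" as name([rows], argument=value, ...), one row to a line, values as JSON. move_arm: Moves the arm, as the interface text tells. Its arguments: {"type":"object","properties":{"steps":{"type":"array"},"grip_force":{"type":"number"}},"required":["steps"]}

```bash
mkdir -p pics; ls
python3 - <<'E'
from workcell import robot, viewer
import cv2
s=robot.read_state();print(s)
for n in("scene","top"):
    p=viewer.snapshot(n);cv2.imwrite(f"pics/{n}0.png",p["img"][:,:,::-1]);print(n,p["fovy"],p["cx"],p["cy"],p["xyz"],p["orientation"],p["shot"])
E
```

```text
pics
{'clock': 0.0, 'joint_pos': array([-1.25396554e+00,  8.74799560e-02,  1.75139925e-01,  1.65981359e+00,
        1.85741352e-05,  1.57077527e+00]), 'joint_velocities': array([ 7.89630434e-04,  5.99041039e-04, -1.02451209e-03,  7.45777141e-04,
       -2.16641749e-05, -2.69817024e-03]), 'joint_torque': array([-1.91690699e-03, -5.20390534e+01,  4.64798641e+01,  1.66066614e-02,
       -1.09431796e-04, -1.66095055e-05]), 'eef_pos': array([ 0.171289  , -0.52240334,  0.23057512]), 'ee_rot': array([ 9.87476613e-01,  1.57763998e-01, -9.78813993e-05, -6.71616751e-04]), 'force': array([-0.2913562 , -0.30922236, -0.65317927]), 'ft_torque': array([-0.0089494 ,  0.0246302 , -0.00960555]), 'opening': 0.08550686617202762}
scene 56.022263099732385 322.99156590561284 199.8819991822189 [ 0.92247962 -0.71435202  0.62111942] [ 0.85181962  0.23404671 -0.1183148  -0.45346123] 1
top 56.731470043756346 322.63793556656464 194.8487583677697 [ 0.43278376 -0.03617337  1.18722346] [ 0.71598074 -0.69720747  0.02146948 -0.02850226] 2
```

View pics/scene0.png

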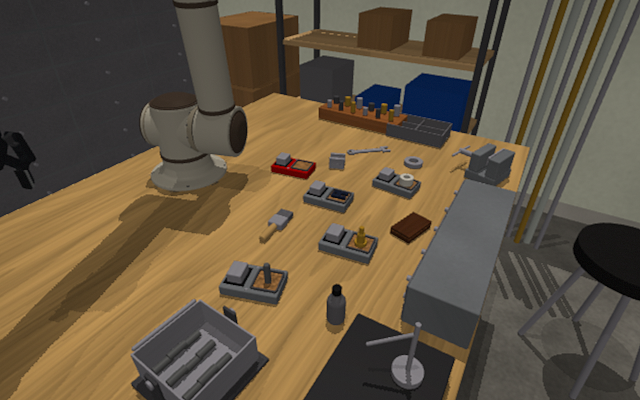

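View pics/top0.png

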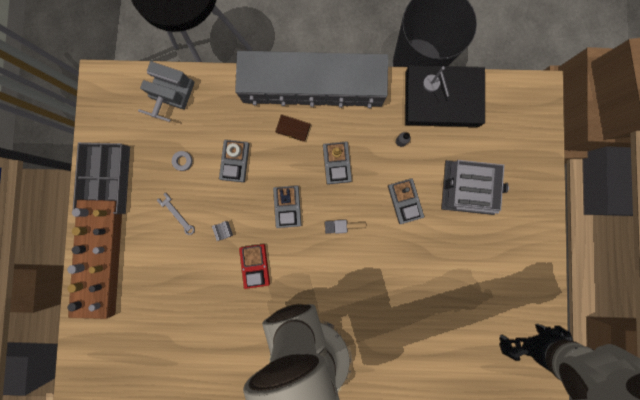

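The scene view shows the white ring's stand at about (397,182), the gold punch's at (348,242), the dark plate's at (328,196), the straight punch's at (253,282) and the red decoy at (293,165). In the top view they are at (234,161), (337,162), (288,206), (406,201) and (255,266). Next I'll measure.

```bash
cat > h.py <<'E'
import numpy as np, cv2
from scipy.spatial.transform import Rotation as R
def cam(p):
    f=p["img"].shape[0]/2/np.tan(np.radians(p["fovy"])/2); return f,p["cx"],p["cy"],np.array(p["xyz"]),R.from_quat(p["orientation"]).as_matrix()
def at_z(p,uv,z):
    f,cx,cy,o,M=cam(p); d=M@np.array([(uv[0]-cx)/f,(uv[1]-cy)/f,1]); return o+d*(z-o[2])/d[2]
def cloud(p):
    f,cx,cy,o,M=cam(p); v,u=np.mgrid[:400,:640]; d=p["depth"]
    c=np.stack([(u-cx)/f*d,(v-cy)/f*d,d],-1); return c@M.T+o
def proj(p,X):
    f,cx,cy,o,M=cam(p); c=M.T@(np.array(X)-o); return c[:2]/c[2]*f+[cx,cy]
E
python3 - <<'E'
from workcell import robot, viewer
from h import *
P={n:viewer.snapshot(n) for n in("scene","top")}
np.save("snap0.npy",P,allow_pickle=True)
for n,p in P.items():
    C=cloud(p)
    for k,mid,zm in(("bushing","die_bushing_mid",.036),("headed","headed_punch_mid",.049),("plate","flat_plate_mid",.028),("straight","straight_punch_mid",.049)):
        for lab,z in((f"key_{k}_top",.047),(f"stand_{k}",0),(mid,zm)):
            for r in viewer.place_of(lab,p)[:2]:
                print(n,lab,np.round(r["confidence"],2),np.round(r["location"],1),at_z(p,r["location"],z).round(4))
        # stand + key traces
        for lab in (f"key_{k}_top",):
            for r in viewer.trace(lab,p)[:1]:
                m=r["region"]&(p["depth"]>0); q=C[m]; q=q[(q[:,2]>.038)]
                if len(q): print("   trace",lab,round(r["confidence"],2),r["extent"],q.mean(0).round(4),np.median(q[:,2]).round(4),len(q))
im=cv2.resize(P["top"]["img"][120:300,200:440,::-1],None,fx=3.3,fy=3.3,interpolation=cv2.INTER_CUBIC)
cv2.imwrite("pics/topcrop.png",im)
im=cv2.resize(P["scene"]["img"][140:310,210:440,::-1],None,fx=3.4,fy=3.4,interpolation=cv2.INTER_CUBIC)
cv2.imwrite("pics/scenecrop.png",im)
E
```

```text
scene key_bushing_top 0.5 [387.9 169.8] [0.5866 0.2679 0.047 ]
scene key_bushing_top 0.15 [235.1 267.9] [ 0.4694 -0.302   0.047 ]
scene stand_bushing 0.91 [393.7 188.1] [0.6185 0.2501 0.    ]
scene die_bushing_mid 0.42 [406.5 177.7] [0.6475 0.2707 0.036 ]
   trace key_bushing_top 0.6 [379.3, 167.2, 392.0, 179.6] [0.5838 0.2586 0.0447] 0.0456 100
scene key_headed_top 0.49 [332.5 226.2] [ 0.5775 -0.0678  0.047 ]
scene stand_headed 0.73 [346.2 245.6] [ 0.6168 -0.0656  0.    ]
scene headed_punch_mid 0.47 [361.5 235.3] [ 0.6551 -0.0649  0.049 ]
scene headed_punch_mid 0.47 [253.5 283.3] [ 0.5327 -0.3178  0.049 ]
   trace key_headed_top 0.49 [325.3, 223.0, 343.5, 242.4] [ 0.5874 -0.077   0.0452] 0.0459 186
scene key_plate_top 0.53 [317.5 184.6] [0.4453 0.0797 0.047 ]
scene key_plate_top 0.19 [336.7 228. ] [ 0.5898 -0.0687  0.047 ]
scene stand_plate 0.97 [330.1 201.4] [0.4859 0.084  0.    ]
scene stand_plate 0.6 [292.6 171.8] [0.2945 0.1706 0.    ]
scene flat_plate_mid 0.68 [339.1 193.8] [0.5086 0.0953 0.028 ]
scene flat_plate_mid 0.33 [328.  199.9] [0.4969 0.0514 0.028 ]
   trace key_plate_
[... 1071 characters left out ...]
6429 -0.059   0.049 ]
   trace key_headed_top 0.66 [330.0, 169.7, 345.5, 181.2] [ 0.5852 -0.0698  0.0443] 0.0445 150
top key_plate_top 0.7 [254.6 279.7] [0.2493 0.1762 0.047 ]
top key_plate_top 0.52 [286.  218.4] [0.4378 0.0869 0.047 ]
top stand_plate 0.85 [285.8 207.7] [0.4723 0.0938 0.    ]
top stand_plate 0.67 [254.3 262.9] [0.2943 0.188  0.    ]
top flat_plate_mid 0.59 [285.3 195.8] [0.5086 0.0936 0.028 ]
   trace key_plate_top 0.62 [246.5, 269.5, 262.5, 284.0] [0.253  0.1794 0.0462] 0.0462 167
top key_straight_top 0.49 [412.3 209.3] [ 0.4761 -0.3002  0.047 ]
top stand_straight 0.85 [407.8 202.4] [ 0.4996 -0.2965  0.    ]
top straight_punch_mid 0.6 [403.4 192.4] [ 0.5273 -0.2719  0.049 ]
```

View pics/topcrop.png

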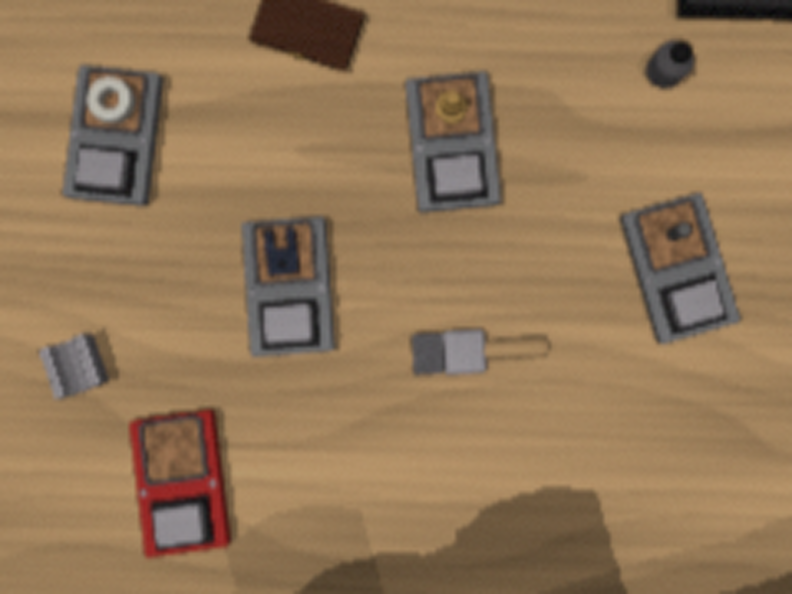

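View pics/scenecrop.png

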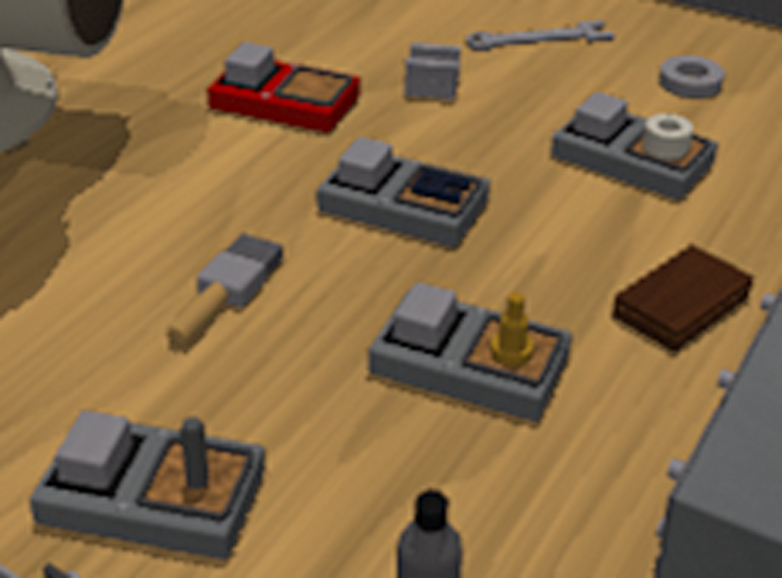

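The crops confirm the choice. In the top crop: the ring with its key at (103,170), the gold stepped punch on its head with its key at (457,174), and the dark slotted plate with its key at (288,325). The straight punch (693,303) and the red stand (180,525) are to be left alone. Next come the precise cap centres.

Run:
```python
from h import *
P=np.load("snap0.npy",allow_pickle=True).item()
K={"bushing":(.587,.262),"headed":(.584,-.069),"plate":(.441,.084),"straight":(.473,-.302)}
for n,p in P.items():
    C=cloud(p)
    print(n,"table z",np.median(C[230:240,300:320,2]).round(4) if n=="top" else '')
    for k,c in K.items():
        q=C.reshape(-1,3); m=(np.hypot(q[:,0]-c[0],q[:,1]-c[1])<.033)&(q[:,2]>.040)&(q[:,2]<.06); q=q[m]
        (cc,wh,a)=cv2.minAreaRect((q[:,:2]*1000).astype(np.float32))
        top=q[q[:,2]>np.median(q[:,2])-.002]
        print(k,np.round(cc,1),np.round(wh,1),round(a,1),"mean",q.mean(0).round(4),"z med",np.median(q[:,2]).round(4),np.percentile(q[:,2],[10,90]).round(4),len(q))
        s=C.reshape(-1,3); s=s[(np.hypot(s[:,0]-c[0]-.034,s[:,1]-c[1])<.09)&(s[:,2]>.015)]
        (cc,wh,a)=cv2.minAreaRect((s[:,:2]*1000).astype(np.float32)); print("   stand",np.round(cc,1),np.round(wh,1),round(a,1))
```

```text
scene table z 
bushing [583.2 261.4] [43.4 34.3] 83.2 mean [0.5836 0.2597 0.0453] z med 0.0458 [0.0424 0.0475] 93
   stand [618.8 259.6] [ 83.6 130.3] 84.2
headed [585.6 -73.4] [33.9 47.6] 8.3 mean [ 0.5866 -0.0758  0.0457] z med 0.0461 [0.0428 0.0474] 179
   stand [621.  -68.5] [129.6  82.2] 7.5
plate [441.7  81. ] [32.9 44.3] 4.3 mean [0.4429 0.0794 0.0454] z med 0.0459 [0.0426 0.0473] 110
   stand [476.7  85.3] [129.9  82. ] 6.7
straight [ 470.5 -299.5] [33.8 44.7] 17.6 mean [ 0.4724 -0.3013  0.0456] z med 0.046 [0.0433 0.0474] 259
   stand [ 504.8 -288.6] [130.3  82.6] 17.0
top table z -0.002
bushing [583.  267.3] [45.9 33.2] 85.8 mean [0.5826 0.2672 0.0447] z med 0.0449 [0.0419 0.0472] 146
   stand [619.2 264.3] [ 81.4 130.7] 84.9
headed [585.6 -69.8] [33.6 43.7] 6.8 mean [ 0.5855 -0.0696  0.0444] z med 0.0445 [0.0416 0.047 ] 149
   stand [621.5 -65.2] [130.7  80. ] 7.4
plate [440.8  85.7] [33.9 40.7] 2.5 mean [0.4413 0.0857 0.0451] z med 0.0452 [0.0421 0.0481] 152
   stand [477.1  89.6] [129.7  80.3] 6.0
straight [ 470.1 -296. ] [33.6 43.3] 17.4 mean [ 0.4699 -0.2956  0.0448] z med 0.0447 [0.0422 0.0478] 158
   stand [ 504.6 -286. ] [129.6  81.1] 17.5
```

Emit:
move_arm([
  [2,-2,0,0,0,0,0],
  [5,-5,0,0,0,0,0],
  [8,-8,0,0,0,0,0],
  [11,-11,0,0,0,0,0],
  [14,-14,0,0,0,0,0],
  [17,-17,0,0,0,0,0],
  [20,-20,0,0,0,0,0],
  [23,-23,0,0,0,0,0],
  [26,-26,0,0,0,0,0],
  [28,-28,0,0,0,0,0],
], grip_force=30)

```text
clock: 2.63
eef_pos: [0.3507, -0.167, 0.2316]
ee_rot: [0.987, 0.158, 0.001, 0.0]
force: [-0.6, -1.3, 0.2]
opening: 0.0004
```

```bash
cat > st.py <<'E'
from workcell import robot
from h import *
import sys
s=robot.read_state();M=R.from_quat(s["ee_rot"]).as_matrix()
print(s["clock"],"j",s["joint_pos"].round(3),"p",s["eef_pos"].round(4),"F",s["force"].round(2),"op",round(s["opening"],4),"yaw",np.degrees(np.arctan2(M[1,0],M[0,0])).round(2),"zax",M[:,2].round(4))
if len(sys.argv)>3:
    t=np.array(list(map(float,sys.argv[1:4]))); print("shift cm",(M.T@(t-s["eef_pos"])*100).round(2))
E
python3 st.py .583 .264 .1
```

```text
2.6333 j [-0.445 -0.296 -0.174  1.692  0.     2.38 ] p [ 0.3507 -0.167   0.2316] F [-0.56 -1.33  0.2 ] op 0.0004 yaw 18.17 zax [ 1.1e-03 -2.0e-04 -1.0e+00]
shift cm [ 35.5  -33.71  13.18]
```

Emit:
move_arm([
  [2,-2,0,0,0,-0.12,0],
  [5,-5,1,0,0,-0.24,0],
  [8,-8,2,0,0,-0.36,0],
  [11,-11,3,0,0,-0.48,0],
  [14,-14,4,0,0,-0.6,0],
  [17,-17,5,0,0,-0.72,0],
  [20,-20,6,0,0,-0.84,0],
  [23,-23,7,0,0,-0.96,0],
  [26,-26,8,0,0,-1.08,0],
  [29,-28,9,0,0,-1.2,0],
])

```text
clock: 3.47
eef_pos: [0.5327, 0.1809, 0.144]
ee_rot: [0.724, 0.69, 0.0, 0.0]
force: [0.7, -1.0, 1.4]
opening: -0.0002
```

```bash
python3 st.py .583 .264 .09
```

```text
3.4667 j [0.327 0.101 0.022 1.492 0.    1.945] p [0.5327 0.1809 0.144 ] F [ 0.68 -1.01  1.37] op -0.0002 yaw 87.3 zax [ 6.e-04  3.e-04 -1.e+00]
shift cm [8.53 4.63 5.4 ]
```

Emit:
move_arm([
  [2.5,1.5,1,0,0,0,0],
  [5,3,2.5,0,0,0,0],
  [7.5,4,4,0,0,0,0],
  [8.5,4.6,5.2,0,0,0,0],
  [8.5,4.6,5.2,0,0,0,0],
  [8.5,4.6,5.2,0,0,0,0],
  [8.5,4.6,5.2,0,0,0,0],
])

```text
clock: 4.05
eef_pos: [0.5829, 0.2602, 0.0929]
ee_rot: [0.726, 0.688, 0.0, 0.0]
force: [0.3, -0.1, 0.6]
opening: -0.0001
```

```bash
python3 st.py .583 .264 .05
python3 - <<'E'
from workcell import viewer
import cv2
import numpy as np
ims=[]
for n,(a,b,c,d) in(("scene",(120,240,300,500)),("top",(110,230,150,350))):
    p=viewer.snapshot(n); ims.append(cv2.resize(p["img"][a:b,c:d,::-1],None,fx=3,fy=2.5,interpolation=cv2.INTER_CUBIC))
cv2.imwrite("pics/near1.png",np.vstack(ims)[:600])
E
```

```text
4.05 j [ 0.42   0.289  0.142  1.423 -0.     2.045] p [0.5829 0.2602 0.0929] F [ 0.27 -0.12  0.61] op -0.0001 yaw 86.89 zax [ 3.e-04 -0.e+00 -1.e+00]
shift cm [ 0.38 -0.01  4.29]
```

View pics/near1.png

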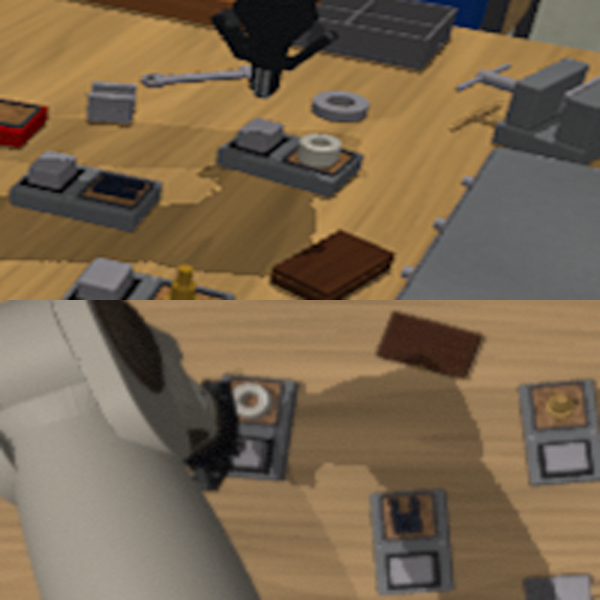

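The view shows the fingers directly above the bushing's cap at (260,90), and clear of the ring. I'll descend to just above it.

Emit:
move_arm([
  [0.3,0,1,0,0,0,0],
  [0.3,0,2,0,0,0,0],
  [0.3,0,3,0,0,0,0],
  [0.3,0,3.8,0,0,0,0],
  [0.3,0,3.8,0,0,0,0],
  [0.3,0,3.8,0,0,0,0],
  [0.3,0,3.8,0,0,0,0],
])

```text
clock: 4.73
eef_pos: [0.5833, 0.2638, 0.0543]
ee_rot: [0.726, 0.688, 0.0, 0.0]
force: [-0.2, -0.1, 0.4]
opening: -0.0
```

Emit:
move_arm([
  [0,0,0.2,0,0,0,0],
  [0,0,0.4,0,0,0,0],
  [0,0,0.6,0,0,0,0],
  [0,0,0.6,0,0,0,0],
  [0,0,0.6,0,0,0,0],
])

```text
clock: 5.15
eef_pos: [0.5831, 0.2638, 0.048]
ee_rot: [0.726, 0.688, -0.0, -0.0]
force: [0.2, -0.1, 0.6]
opening: 0.0002
```

```bash
python3 st.py .583 .264 .0365
```

```text
5.15 j [ 0.425  0.306  0.076  1.341 -0.     2.05 ] p [0.5831 0.2638 0.048 ] F [ 0.22 -0.12  0.56] op 0.0002 yaw 86.91 zax [-2.e-04 -1.e-04 -1.e+00]
shift cm [ 0.02 -0.01  1.15]
```

Not in contact yet. I'll step down to where the force shows.

Emit:
move_arm([
  [0,0,0.1,0,0,0,0],
  [0,0,0.2,0,0,0,0],
  [0,0,0.3,0,0,0,0],
  [0,0,0.4,0,0,0,0],
  [0,0,0.4,0,0,0,0],
])

```text
clock: 5.57
eef_pos: [0.5833, 0.2638, 0.0443]
ee_rot: [0.726, 0.688, 0.0, 0.0]
force: [-0.3, -0.1, 3.1]
opening: 0.0003
```

Emit:
move_arm([
  [0,0,0.1,0,0,0,0],
  [0,0,0.2,0,0,0,0],
  [0,0,0.3,0,0,0,0],
  [0,0,0.4,0,0,0,0],
  [0,0,0.4,0,0,0,0],
])

```text
clock: 5.98
eef_pos: [0.5832, 0.2638, 0.0399]
ee_rot: [0.726, 0.688, 0.0, 0.0]
force: [0.7, 0.6, 3.4]
opening: 0.0
```

Emit:
move_arm([
  [0,0,0.1,0,0,0,0],
  [0,0,0.2,0,0,0,0],
  [0,0,0.3,0,0,0,0],
  [0,0,0.35,0,0,0,0],
  [0,0,0.35,0,0,0,0],
  [0,0,0.35,0,0,0,0],
])

```text
clock: 6.48
eef_pos: [0.5832, 0.2638, 0.0366]
ee_rot: [0.726, 0.688, 0.0, 0.0]
force: [0.9, 0.2, 3.2]
opening: 0.0001
```

```bash
python3 st.py .583 .264 .0365
```

```text
6.4833 j [ 0.425  0.311  0.06   1.319 -0.     2.05 ] p [0.5832 0.2638 0.0366] F [0.91 0.17 3.18] op 0.0001 yaw 86.9 zax [ 1.e-04  0.e+00 -1.e+00]
shift cm [ 0.02 -0.02  0.01]
```

Emit:
move_arm([
  [0,0,-1,0,0,0,0],
  [0,0,-3,0,0,0,0],
  [0,0,-6,0,0,0,0],
  [0,0,-8,0,0,0,0],
  [-3,0.2,-8,0,0,0,0],
  [-7,0.4,-8,0,0,0,0],
  [-11,0.7,-8,0,0,0,0],
  [-15,0.9,-8,0,0,0,0],
  [-19,1.1,-8,0,0,0,0],
  [-23,1.3,-8,0,0,0,0],
])

```text
clock: 7.32
eef_pos: [0.5831, 0.0317, 0.117]
ee_rot: [0.726, 0.688, -0.0, -0.0]
force: [0.4, -0.1, -0.2]
opening: -0.0003
```

```bash
python3 st.py .5855 -.071 .09
```

```text
7.3167 j [0.054 0.155 0.03  1.446 0.    1.679] p [0.5831 0.0317 0.117 ] F [ 0.37 -0.08 -0.2 ] op -0.0003 yaw 86.92 zax [-3.e-04 -0.e+00 -1.e+00]
shift cm [-10.24   0.79   2.7 ]
```

Emit:
move_arm([
  [-4,0.3,0,0,0,0,0],
  [-8,0.6,1,0,0,0,0],
  [-10.2,0.8,2.5,0,0,0,0],
  [-10.2,0.8,2.7,0,0,0,0],
  [-10.2,0.8,2.7,0,0,0,0],
  [-10.2,0.8,2.7,0,0,0,0],
])

```text
clock: 7.82
eef_pos: [0.5861, -0.0685, 0.0899]
ee_rot: [0.726, 0.688, -0.0, -0.0]
force: [-0.1, 0.0, -0.7]
opening: 0.0
```

```bash
python3 st.py .5855 -.071 .05
python3 - <<'E'
from workcell import viewer
from h import *
ims=[]
S={}
for n,(a,b,c,d) in(("scene",(140,260,280,480)),("top",(110,230,200,400))):
    p=viewer.snapshot(n);S[n]=p; ims.append(cv2.resize(p["img"][a:b,c:d,::-1],None,fx=3,fy=2.5,interpolation=cv2.INTER_CUBIC))
cv2.imwrite("pics/near2.png",np.vstack(ims)[:600])
for n in S:
    q=cloud(S[n]).reshape(-1,3)
    m=(np.hypot(q[:,0]-.583,q[:,1]-.264)<.015)&(q[:,2]<.06)
    print(n,m.sum(),np.median(q[m,2]) if m.any() else None)
E
```

```text
7.8167 j [-0.116  0.175  0.     1.397  0.     1.509] p [ 0.5861 -0.0685  0.0899] F [-0.07  0.02 -0.67] op 0.0 yaw 86.9 zax [-4.e-04  3.e-04 -1.e+00]
shift cm [-0.26 -0.04  3.99]
scene 35 0.0369604864930535
top 73 0.03700227364861375
```

View pics/near2.png

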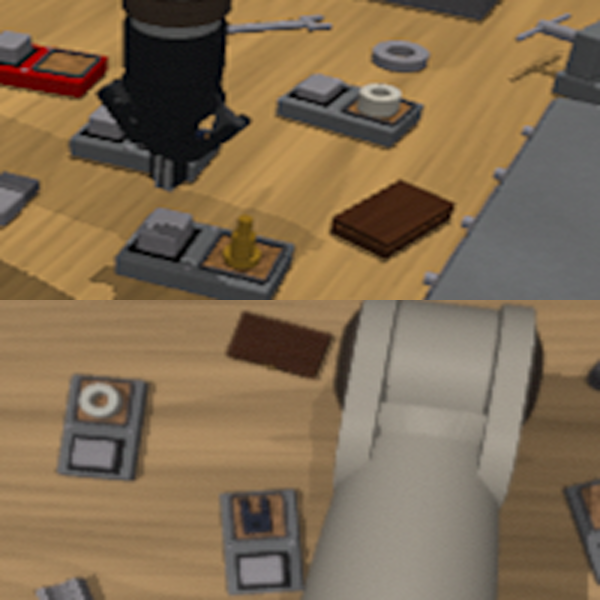

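The picture shows the bushing key clearly lower, with its cap at about 37 mm and the ring still seated. The fingers are above the headed punch's cap at (165,190), clear of the gold punch. Now for the descent.

Emit:
move_arm([
  [-0.2,0,1,0,0,0,0],
  [-0.2,0,2,0,0,0,0],
  [-0.2,0,3,0,0,0,0],
  [-0.2,0,3.8,0,0,0,0],
  [-0.2,0,4,0,0,0,0],
  [-0.2,0,4.1,0,0,0,0],
  [-0.2,0,4.1,0,0,0,0],
])

```text
clock: 8.5
eef_pos: [0.586, -0.0708, 0.0483]
ee_rot: [0.726, 0.688, -0.0, -0.0]
force: [0.0, 0.1, 0.0]
opening: -0.0002
```

Emit:
move_arm([
  [0,0,0.1,0,0,0,0],
  [0,0,0.2,0,0,0,0],
  [0,0,0.3,0,0,0,0],
  [0,0,0.4,0,0,0,0],
  [0,0,0.4,0,0,0,0],
])

```text
clock: 8.92
eef_pos: [0.5864, -0.0709, 0.045]
ee_rot: [0.726, 0.688, 0.0, 0.0]
force: [0.6, -0.3, 3.6]
opening: 0.0001
```

Emit:
move_arm([
  [0,0,0.1,0,0,0,0],
  [0,0,0.2,0,0,0,0],
  [0,0,0.3,0,0,0,0],
  [0,0,0.4,0,0,0,0],
  [0,0,0.4,0,0,0,0],
])

```text
clock: 9.33
eef_pos: [0.5863, -0.0709, 0.0405]
ee_rot: [0.726, 0.688, 0.0, 0.0]
force: [2.3, -0.2, 3.0]
opening: -0.0
```

```bash
python3 st.py .5855 -.071 .0365
```

```text
9.3333 j [-0.12   0.193 -0.075  1.303 -0.     1.505] p [ 0.5863 -0.0709  0.0405] F [ 2.32 -0.25  3.03] op -0.0 yaw 86.9 zax [ 4.e-04 -1.e-04 -1.e+00]
shift cm [-0.02 -0.08  0.4 ]
```

Emit:
move_arm([
  [0,0,0.1,0,0,0,0],
  [0,0,0.2,0,0,0,0],
  [0,0,0.3,0,0,0,0],
  [0,0,0.4,0,0,0,0],
  [0,0,0.4,0,0,0,0],
  [0,0,0.4,0,0,0,0],
])

```text
clock: 9.83
eef_pos: [0.5862, -0.0709, 0.0366]
ee_rot: [0.726, 0.688, 0.0, 0.0]
force: [2.4, -0.9, 3.2]
opening: 0.0
```

Emit:
move_arm([
  [0,0,-1,0,0,0,0],
  [0,0,-3,0,0,0,0],
  [0,0,-6,0,0,0,0],
  [0,0,-8,0,0,0,0],
  [0,0,-8,0,0,0,0],
])

```text
clock: 10.25
eef_pos: [0.5874, -0.071, 0.1217]
ee_rot: [0.726, 0.688, 0.002, 0.002]
force: [0.4, -0.4, 0.7]
opening: 0.0001
```

```bash
python3 st.py .441 .083 .09
```

```text
10.25 j [-0.12   0.167  0.053  1.451  0.     1.505] p [ 0.5874 -0.071   0.1217] F [ 0.38 -0.39  0.71] op 0.0001 yaw 86.91 zax [ 5.1e-03 -6.0e-04 -1.0e+00]
shift cm [ 14.58 -15.46   3.08]
```

Emit:
move_arm([
  [2,-2,0,0,0,0,0],
  [4.5,-4.7,0,0,0,0,0],
  [7,-7.3,0,0,0,0,0],
  [9.5,-10,0,0,0,0,0],
  [12,-12.7,0,0,0,0,0],
  [14.5,-15.3,1,0,0,0,0],
  [14.5,-15.3,2.5,0,0,0,0],
  [14.5,-15.3,2.5,0,0,0,0],
  [14.5,-15.3,2.5,0,0,0,0],
])

```text
clock: 11.0
eef_pos: [0.4404, 0.0822, 0.0912]
ee_rot: [0.726, 0.688, -0.001, -0.0]
force: [0.1, -0.2, 0.4]
opening: 0.0003
```

```bash
python3 st.py .441 .083 .05
python3 - <<'E'
from workcell import viewer
from h import *
ims=[]
S={}
for n,(a,b,c,d) in(("scene",(140,260,280,480)),("top",(110,230,200,400))):
    p=viewer.snapshot(n);S[n]=p; ims.append(cv2.resize(p["img"][a:b,c:d,::-1],None,fx=3,fy=2.5,interpolation=cv2.INTER_CUBIC))
cv2.imwrite("pics/near3.png",np.vstack(ims)[:600])
for n in S:
  q=cloud(S[n]).reshape(-1,3)
  for c in((.583,.264),(.5855,-.071),(.470,-.298)):
    m=(np.hypot(q[:,0]-c[0],q[:,1]-c[1])<.013)&(q[:,2]<.06)
    print(n,c,m.sum(),np.median(q[m,2]) if m.any() else None)
E
```

```text
11.0 j [ 0.185 -0.164 -0.337  1.399 -0.     1.809] p [0.4404 0.0822 0.0912] F [ 0.14 -0.17  0.41] op 0.0003 yaw 86.95 zax [-1.6e-03 -4.0e-04 -1.0e+00]
shift cm [0.09 0.06 4.12]
scene (0.583, 0.264) 26 0.03760960667695512
scene (0.5855, -0.071) 55 0.037500114236524995
scene (0.47, -0.298) 83 0.04639751630986655
top (0.583, 0.264) 53 0.035388682901552615
top (0.5855, -0.071) 52 0.036556878367565826
top (0.47, -0.298) 56 0.04503610033379146
```

View pics/near3.png

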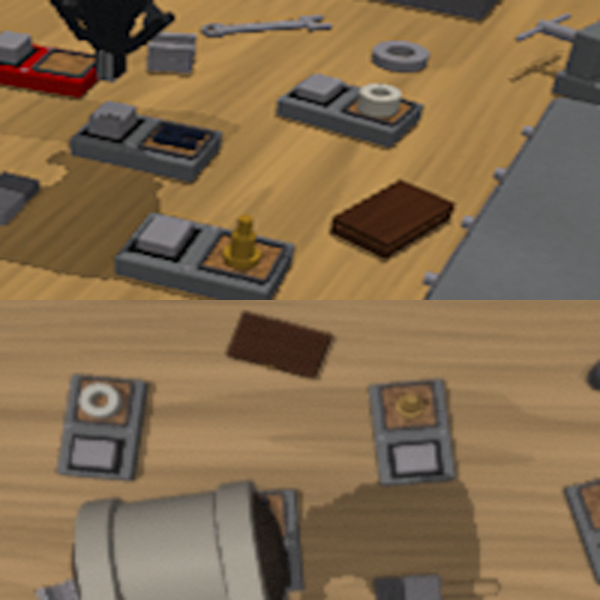

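The bushing and headed keys both sit low, with their caps at about 37 mm, against 46 mm for the straight punch's key. The fingers are above the plate's key at (112,75).

Emit:
move_arm([
  [0,0,1,0,0,0,0],
  [0,0,2,0,0,0,0],
  [0,0,3,0,0,0,0],
  [0,0,3.8,0,0,0,0],
  [0,0,4.1,0,0,0,0],
  [0,0,4.2,0,0,0,0],
  [0,0,4.2,0,0,0,0],
])

```text
clock: 11.68
eef_pos: [0.441, 0.0821, 0.0493]
ee_rot: [0.726, 0.688, -0.0, -0.0]
force: [-1.0, -0.2, -0.1]
opening: -0.0002
```

Emit:
move_arm([
  [0,0,0.1,0,0,0,0],
  [0,0,0.2,0,0,0,0],
  [0,0,0.3,0,0,0,0],
  [0,0,0.4,0,0,0,0],
  [0,0,0.4,0,0,0,0],
])

```text
clock: 12.1
eef_pos: [0.4414, 0.0823, 0.0458]
ee_rot: [0.726, 0.688, 0.0, 0.0]
force: [0.1, 0.1, 1.5]
opening: -0.0002
```

Emit:
move_arm([
  [0,0,0.1,0,0,0,0],
  [0,0,0.2,0,0,0,0],
  [0,0,0.3,0,0,0,0],
  [0,0,0.4,0,0,0,0],
  [0,0,0.4,0,0,0,0],
])

```text
clock: 12.52
eef_pos: [0.4413, 0.0822, 0.0415]
ee_rot: [0.726, 0.688, 0.0, 0.0]
force: [1.5, -0.5, 3.9]
opening: 0.0001
```

```bash
python3 st.py .441 .083 .0365
```

```text
12.5167 j [ 0.184 -0.145 -0.417  1.298  0.     1.809] p [0.4413 0.0822 0.0415] F [ 1.47 -0.47  3.89] op 0.0001 yaw 86.91 zax [ 3.e-04  1.e-04 -1.e+00]
shift cm [ 0.07 -0.04  0.5 ]
```

Emit:
move_arm([
  [0,0,0.1,0,0,0,0],
  [0,0,0.2,0,0,0,0],
  [0,0,0.3,0,0,0,0],
  [0,0,0.4,0,0,0,0],
  [0,0,0.5,0,0,0,0],
  [0,0,0.5,0,0,0,0],
  [0,0,0.5,0,0,0,0],
])

```text
clock: 13.1
eef_pos: [0.4412, 0.0822, 0.0366]
ee_rot: [0.726, 0.688, 0.0, 0.0]
force: [1.3, 0.3, 2.4]
opening: 0.0
```

Emit:
move_arm([
  [0,0,-1,0,0,0,0],
  [0,0,-3,0,0,0,0],
  [0,0,-6,0,0,0,0],
  [0,0,-9,0,0,0,0],
  [0,0,-12,0,0,0,0],
  [0,0,-15,0,0,0,0],
  [0,0,-18,0,0,0,0],
  [-4,0,-19,0,0,0,0],
  [-8,0,-19,0,0,0,0],
  [-12,-2,-19,0,0,0,0],
])

```text
clock: 13.93
eef_pos: [0.4172, -0.035, 0.2272]
ee_rot: [0.725, 0.689, 0.0, 0.0]
force: [2.1, -1.0, -0.7]
opening: 0.0001
```

Emit:
move_arm([
  [-3,-1,0,0,0,0,0],
  [-7,-2,0,0,0,0,0],
  [-11,-3,0,0,0,0,0],
  [-14,-3,0,0,0,0,0],
  [-14,-3,0,0,0,0,0],
  [-14,-3,0,0,0,0,0],
])

```text
clock: 14.43
eef_pos: [0.3779, -0.1731, 0.2267]
ee_rot: [0.727, 0.686, -0.0, -0.001]
force: [-0.9, -0.6, 0.4]
opening: -0.0002
```

```bash
python3 st.py
python3 - <<'E'
from workcell import viewer
from h import *
S={}
for n in("scene","top"):
    p=viewer.snapshot(n);S[n]=p; cv2.imwrite(f"pics/{n}_end.png",p["img"][:,:,::-1])
for n in S:
  q=cloud(S[n]).reshape(-1,3)
  for c in((.583,.264),(.5855,-.071),(.441,.083),(.470,-.298)):
    m=(np.hypot(q[:,0]-c[0],q[:,1]-c[1])<.013)&(q[:,2]<.06)
    print(n,c,m.sum(),np.median(q[m,2]) if m.any() else None)
E
```

```text
14.4333 j [-0.43  -0.232 -0.133  1.671  0.     1.199] p [ 0.3779 -0.1731  0.2267] F [-0.85 -0.57  0.42] op -0.0002 yaw 86.7 zax [-1.1e-03  6.0e-04 -1.0e+00]
scene (0.583, 0.264) 30 0.03799303144990124
scene (0.5855, -0.071) 52 0.037387276866670205
scene (0.441, 0.083) 34 0.03752706841201814
scene (0.47, -0.298) 81 0.046330911103270145
top (0.583, 0.264) 53 0.036240556017910874
top (0.5855, -0.071) 52 0.03549788765769124
top (0.441, 0.083) 55 0.036531587068561855
top (0.47, -0.298) 55 0.04462153230242971
```

View pics/scene_end.png

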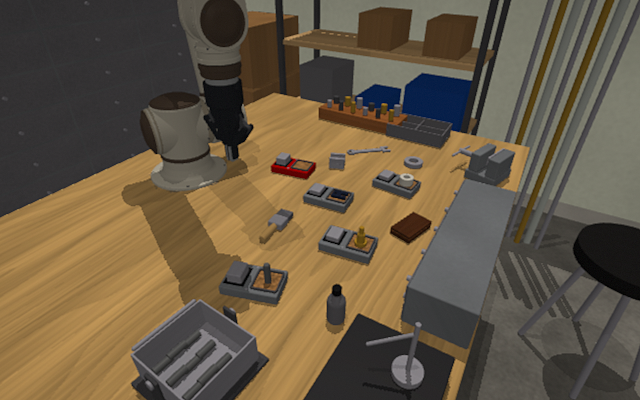

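View pics/top_end.png

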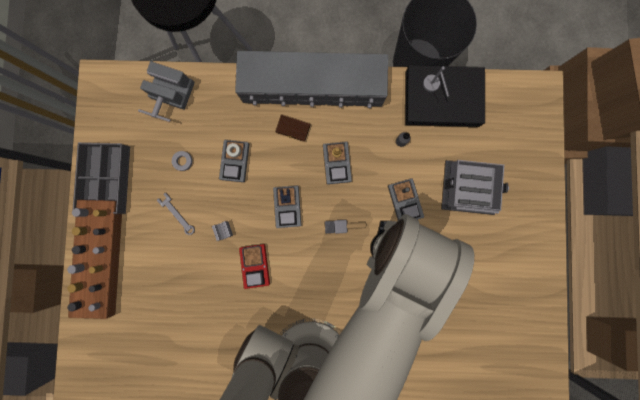

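The end views show the three caps low at scene (384,183), (336,235) and (316,190), and the straight punch's cap still up at (237,270). All the tools and bystanders are where they were, and the arm is well clear.

```bash
python3 -c "
from workcell import hand_in
print(hand_in())"
```

```text
the job is handed in; nothing more can be done
None
```

I pressed the keys of the die bushing, the headed punch and the flat key plate, in that order, with the shut fingertips. Each went about 10 mm down its 14 mm travel, at roughly 3 to 4 N and short of its stop. I then lifted clear and handed the job in at about 14.5 s.

**Last checks:**
- **Pressed keys:** both cameras put the three caps at about 36–38 mm, down from about 45–46 mm.
- **Straight punch's key:** its cap was unchanged at about 45–46 mm, so it was still up.
- **Tools and bystanders:** they looked unmoved in both views. The arm touched nothing, and the force reading was near zero.
- **Disagreements:** the two cameras differed by 4–6 mm in y on the cap centres, so I aimed at the average. A sideways force of up to 2.4 N showed while pressing the headed punch's and plate's keys, and was gone once I lifted.

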